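# Tuck the flap of the fittings tray under its lip

## Robot

A 6-joint arm with a two-finger parallel gripper is mounted at the origin on a cart in front of the work surface, level with it; the furniture and walls round the work are solid. World frame = base frame: x ahead of the robot, y to its left, z up, the work surface at z = 0. Lengths are in mm, angles in degrees, forces in N, time in s.
With the tool pointing down it reaches from about 300 to 850 mm from the base axis. Payload 4.2 kg.
Tool frame: the origin (TCP) lies midway between the tips of the shut fingers; the grasp point (between the pads) lies 19 mm behind it; z points along the fingers, y is the line along which they close (so a half turn about z gives the same grasp; the last joint's range is limited). The gripper opens to 91 mm and grips with 3 to 60 N. Pads are 32 mm wide; open, the fingers measure 118 mm over their backs; the gripper's body (76 mm by 178 mm) begins 60 mm behind the grasp point.
Start: joints at [74.026, 18.312, 89.639, -0, 72.044, -1.146], TCP at [147.156, 555.867, 213.976] pointing down, gripper open.
Joint ranges: [-177.97, 177.97], [-48.28, 115.42], [12.27, 149.76], [-77.06, 257.06], [2.81, 150.46], [-146.56, 146.56]. Speed limits (degrees/s): [147.25, 147.25, 180, 180, 180, 180].

## Interface

Orientations are given as [roll, pitch, yaw] about the fixed x, y, z axes, in that order (R = Rz(yaw) Ry(pitch) Rx(roll)).
In Python, from workcell import env gives the robot as it stands.
- The arm moves only by the shell command python3 -m jog 'ROWS' [FORCE]. ROWS is a JSON object of lists of equal length, an entry for each row: "jaw": the finger opening in mm, from 0 to 91.2; "slide": the shift along the tool's x, y, z in units of 30 mm (1.0 is 30 mm), a list of three; "spin": the turn about the tool's z in units of 8 degrees (1.0 is 8 degrees). In form: {"jaw": [jaw, ...], "slide": [[dx, dy, dz], ...], "spin": [spin, ...]}. A call has 1 to 10 rows; each row shifts and turns the commanded pose from where the row before left it, along the tool's axes as they then stand; what a row does not reach is not made up. A row lasts 1/10 s, in which the tool goes at most 50 mm and 8.59 degrees, less where a joint would pass 70% of its speed; a pose out of reach is approached as far as the arm can. A call is refused whole if a number of a shift passes 1 or a number of a turn 1, either way. A call with a gripper value outside its range is refused whole. The fingers move at their own pace and stop on an object; FORCE is the grip in N (left out, the last holds). Time passes only in rows, so rows that do not move let the fingers close. It gives the time, the measured TCP pose, the force, the opening and the grip force at its end, in the units of the state.
- env.state(): the state, without advancing time (a new reading comes with each control period).
- env.grab_frame(name): name is "scene" or "side" or "wrist"; returns the picture (400x640x3 uint8, red, green, blue); there is no depth.
- env.camera_model(name): a dict with "fx", "fy", "cx", "cy" (pixels), "camera_from_world" (4x4, takes a point from world to camera coordinates). Camera axes: x right, y up, looking along -z (the intrinsics and any distortion apply to the point x, -y, -z); pixel columns grow to the right and rows downward; lengths in mm; the calibration is good to about 2 mm. A picture is of the moment at which its call begins: read the wrist's pose just before it. camera_model takes no time and is no camera call; for the wrist camera it gives the pose at the moment of the call.
- env.job_done(): hands the job in; it is judged then, once.
The state is a dict: "time_s": time; "qpos": joint angles; "qvel": joint speeds; "effort": joint torques, N m; "ee_pos": TCP position; "ee_rot": TCP orientation; "force": force on the tool from outside, world axes, zero at the start; "torque": the same for the moment, N m; "gripper_width": finger opening in mm; "gripper_force": force on a finger pad.
Only numpy, scipy, OpenCV 4.12 (cv2) and the standard library are available. Lean on these libraries where they do the work, as an engineer would, in place of code of your own. Each camera call takes 0.05 s, during which the arm holds its last target. There are 200 camera calls.

## Task

Close the small sheet-metal fittings tray before the cart is wheeled away: fold its hinged flap over, then hold it down and push it along by its rib until its free edge is fully home beneath the retaining lip, so that it stays shut when you let go. Do it by pushing with the fingertips; pick nothing up, leave the fittings lying in the tray and do not disturb the other things on the cart.

Things in the scene. Friction and masses are not known exactly. Their poses are not given: they have to be found in the camera images.
- tray: Open dark steel tray fixed to the cart top, 110 (its x) x 130 (its y) x 42 mm high, walls 3 mm; position and yaw vary. Origin: centre of its underside; z up. The flap's hinge line runs along its x near the +y end, at y = +58, z = 45.5 mm while the slide is at 0; the retaining lip is at the -y end.
- lip (a point): Middle of the inner edge of the lip's flat underside, at (0, -46, 52) mm in the tray frame. The lip is a steel strip 64 mm wide (along x), 3 mm thick, on a bracket at the -y wall, 10 mm above the rim; it reaches inward from y = -68 to -46 mm; from there its mouth is bent up at 40 degrees to y = -39, top at z = 60 mm, the lip's highest point.
- flap (a joint): Hinge angle of the flap, rad: 0 = flat on the rim (stop; its top is then at z = 45 mm), 1.57 = upright, 2.05 = leaning back (stop). Aluminium plate 94 mm wide, 3 mm thick, 0.1 kg, free edge 94 mm from the hinge. Pushed to about 1.2 it falls over by itself in about 1 s (pushing on behind the rib can slide it), to rest at about 0.2 on a bumper.
- flap_slide (a joint): How far the hinge pin has slid in its slots towards the lip (tray -y), m: 0 = back, 0.022 = fully home (stop). About 5 N of friction; stays where left. At 0 the flat flap's free edge is at tray y = -36 mm, clear of the lip; at 0.022 at y = -58 mm, 12 mm under its flat part. Slid too soon, the flap would land on the lip.
- rib (a point): Foot of the push rib on the flap's outer (when folded, upper) face, middle of its hinge side, 66 mm from the hinge line. The rib is a round bead 64 mm long parallel to the hinge, 9 mm thick, 8 mm high. A fingertip on the plate at its hinge side can hold the flap down and push it to the lip. Site axes: at joint 0 the tray's.
- flap_edge (a point): Middle of the flap's free edge, at the outer face, 94 mm from the hinge line.
- cap_b: Grey hexagonal pipe cap, 31x35x18 mm, loose in the tray. Origin: centre of its underside.
- plug_a: Brass threaded pipe plug, 41x35x31 mm, loose in the tray. Origin: centre of its underside.
- solenoid_valve_1: Solenoid valve with white block and black coil, 46x110x109 mm, loose bystander at the left. Origin: centre of its underside.
- pressure_gauge: Round black pressure gauge with brass stem lying on its back, 88x63x24 mm, loose bystander at the left front.
- wrench: Open-ended steel wrench lying flat, 41x210x9 mm, loose bystander at the front edge.
- seal_tape: Roll of seal tape lying flat, 61x61x14 mm, loose bystander at the left back.
- ball_valve_1: Brass ball valve with red lever, 50x130x72 mm, loose bystander at the right.
- nipple_a: Brass hex nipple standing up, 46x40x52 mm, loose bystander at the right front.
- union_a: Brass union, 54x54x48 mm, loose bystander at the right.
- bumper_top (a point): Top of a 9 mm spring pin in the tray, at (-40, 0, 54) mm in the tray frame when free. It holds the folded flap up at about 0.2 rad, its edge too high to enter the lip; about 2 N of downward push at the rib brings the flap flat. Under the lip it presses the flap up against it.

How it is judged:
By the outcome, as a careful person would: the job done as asked, in the order asked, and still so for the second after the job is handed in, with the robot touching nothing.
It also fails if it takes over 38 s, if anything falls off the work surface, if the arm or the gripper's body presses on something with over 40 N, if the wrist force passes 120 N, or if a joint passes its speed limit or range.

## Working session

There is one attempt and no reset: what is moved stays moved. The work goes in short steps, Python scripts to look and compute and a shell command to move; the robot and the scene stay as the last step left them, time stands still between calls to the robot, and variables do not carry over. Pictures are saved under pics/ and viewed, at most 10 in all, crops included, and the job is handed in when it is done.

```bash
mkdir -p pics
cat > h.py <<'E'
import numpy as np,cv2
from workcell import env
def snap(n,f,crop=None,s=1):
    im=env.grab_frame(n)[:,:,::-1]
    if crop: x0,y0,x1,y1=crop; im=im[y0:y1,x0:x1]
    cv2.imwrite('pics/'+f,cv2.resize(im,None,fx=s,fy=s,interpolation=cv2.INTER_CUBIC))
def proj(m,p):
    c=np.array(m["camera_from_world"])@np.r_[p,1]
    return np.array([m["cx"]+m["fx"]*c[0]/-c[2], m["cy"]+m["fy"]*-c[1]/-c[2]])
def ray(m,u,v,z):
    T=np.linalg.inv(np.array(m["camera_from_world"]))
    d=T[:3,:3]@[(u-m["cx"])/m["fx"],-(v-m["cy"])/m["fy"],-1]
    return T[:3,3]+d*(z-T[2,3])/d[2]
E
python3 - <<'E'
from h import *
snap('scene','s1.png',s=1.25);snap('side','d1.png',s=1.25)
for n in('scene','side'):print(env.camera_model(n))
print(env.state())
E
```

```text
{'fx': 510.3621061302382, 'fy': 510.3621061302382, 'cx': 319.6789086377725, 'cy': 193.18883038268064, 'camera_from_world': array([[ 5.07976268e-01, -8.61327263e-01,  8.68658375e-03,
        -2.32342523e+02],
       [ 5.69076751e-01,  3.43154835e-01,  7.47259266e-01,
        -3.53075511e+02],
       [-6.46615622e-01, -3.74646641e-01,  6.64475833e-01,
        -9.15251736e+02],
       [ 0.00000000e+00,  0.00000000e+00,  0.00000000e+00,
         1.00000000e+00]])}
{'fx': 439.793480101397, 'fy': 439.793480101397, 'cx': 319.61945215588173, 'cy': 203.08995419668582, 'camera_from_world': array([[-9.98231581e-01, -5.89272560e-02, -7.82876949e-03,
         4.98123127e+02],
       [ 2.81256220e-02, -5.84210382e-01,  8.11114776e-01,
        -5.69915756e+01],
       [-5.23704165e-02,  8.09460196e-01,  5.84834618e-01,
        -1.01458742e+03],
       [ 0.00000000e+00,  0.00000000e+00,  0.00000000e+00,
         1.00000000e+00]])}
{'time_s': 0.1, 'qpos': array([ 7.40271030e+01,  1.83485859e+01,  8.96967307e+01, -1.96756913e-03,
        7.20433313e+01, -1.14586434e+00]), 'qvel': array([ 0.02063796, -0.08233402, -0.12665289, -0.04552403,  0.01279468,
       -0.01521798]), 'effort': array([-7.87155932e-04, -4.13332164e+01, -2.32507038e+01,  7.28370063e-02,
        4.22522484e-02, -6.74270564e-05]), 'ee_pos': array([147.03597515, 555.44294491, 213.21644827]), 'ee_rot': array([-1.79911333e+02,  9.76558310e-05,  1.65173575e+02]), 'force': array([-0.4503635 ,  0.13008224,  0.38442438]), 'torque': array([-0.01796287,  0.03624314, -0.03604061]), 'gripper_force': 0.0, 'gripper_width': 91.5519231736555}
```

View pics/s1.png

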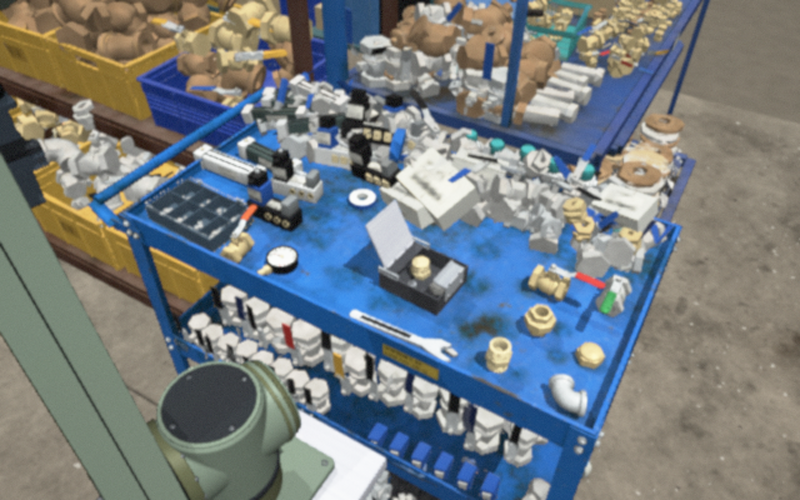

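View pics/d1.png

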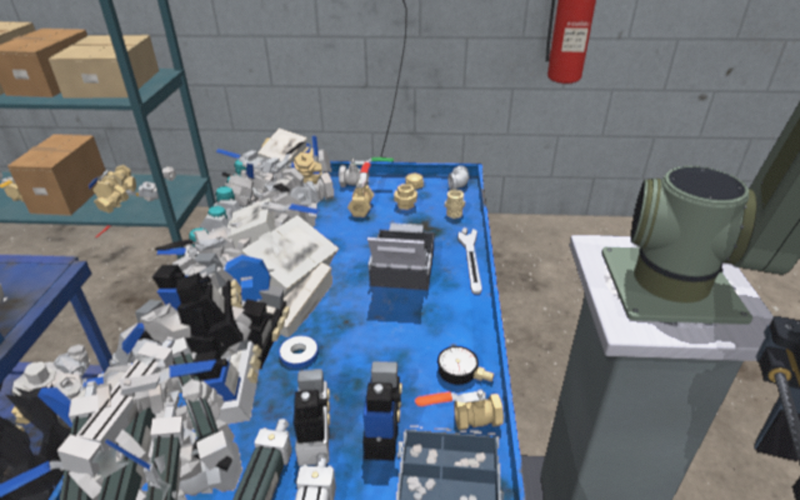

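The scene view shows the tray near (422,275), with its flap leaning back at (393,235) on the left and its lip at right. The side view shows the flap's back at (400,250). I'll enlarge both.

Run:
```python
from h import *
snap('scene','s2.png',(280,150,390,255),7);snap('side','d2.png',(285,170,360,260),6)
```

```text
(no output)
```

View pics/s2.png

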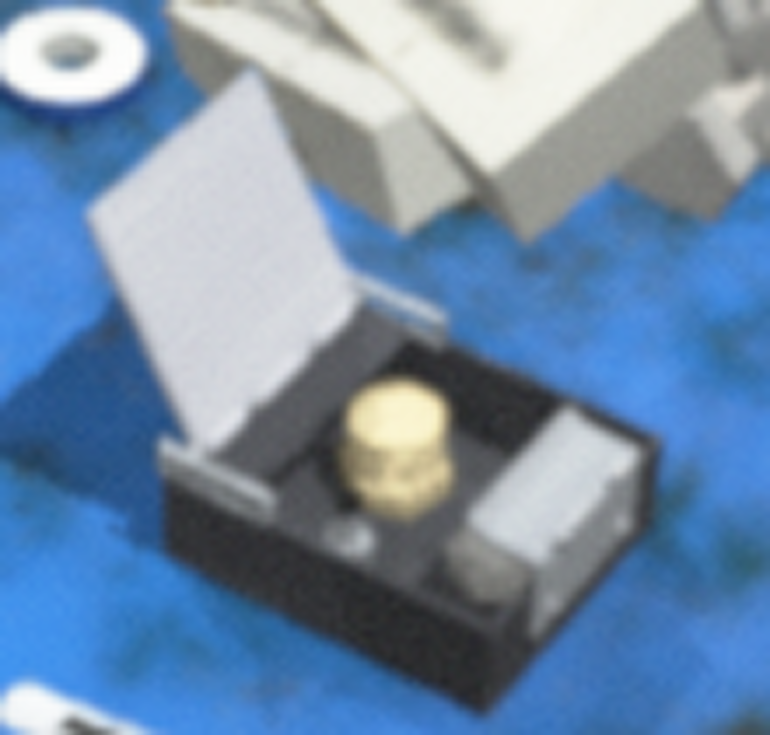

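View pics/d2.png

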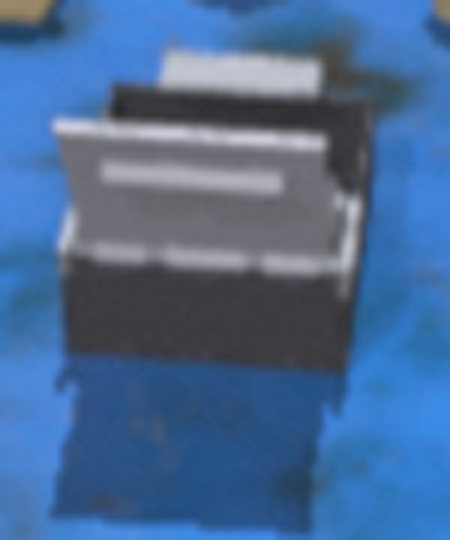

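Scene crop: tray corners at the near bottom (485,712) and left bottom (165,550), and the far-right rim at (658,440). The flap edge runs (90,213) to (255,72). The side crop gives the tray's hinge-end bottom corners (68,352) and (347,370), the flap edge (55,122) to (325,135), and the rib at y≈180. Next I'll fit the pose.

```bash
cat > fit.py <<'E'
from h import *
from scipy.optimize import least_squares
ms,md=env.camera_model('scene'),env.camera_model('side')
def tw(p,x):
    c,s=np.cos(x[2]),np.sin(x[2]); return np.array([x[0]+c*p[0]-s*p[1],x[1]+s*p[0]+c*p[1],p[2]])
def fl(X,d,th,sl=0): return [X,58-sl-d*np.cos(th),45.5+d*np.sin(th)]
obs=[('s',(-55,-65,0),(485,712)),('s',(-55,-65,42),(495,632)),('s',(-55,65,0),(165,550)),('s',(55,-65,42),(658,440)),
('s',(-47,94),(90,213)),('s',(47,94),(255,72)),('s',(32,-39,60),(570,405)),('s',(-32,-39,60),(470,520)),
('d',(55,65,0),(68,352)),('d',(-55,65,0),(347,370)),('d',(47,94),(55,122)),('d',(-47,94),(325,135))]
def res(x):
    r=[]
    for c,p,q in obs:
        p=fl(*p,x[3]) if len(p)==2 else p
        q=np.array(q)/(7 if c=='s' else 6)+((280,150) if c=='s' else (285,170))
        r.append(proj(ms if c=='s' else md,tw(p,x))-q)
    return np.concatenate(r)
o=least_squares(res,[500,0,0,2],loss='soft_l1')
x=o.x
if __name__=='__main__':
    print(x,np.degrees(x[2]));print(res(x).reshape(-1,2).round(1))
    for n,p in(('edge',fl(0,94,x[3])),('rib',fl(0,66,x[3])),('lip',(0,-46,52))):print(n,tw(p,x))
E
python3 fit.py
```

```text
[ 4.94866048e+02 -3.06087206e+01 -6.02161045e-02  2.00268362e+00] -3.450128648926108
[[ 0.5  1.4]
 [-0.   0.2]
 [-0.4  1.4]
 [ 1.  -0.6]
 [-0.1  0.9]
 [-0.1 -0.2]
 [-0.4  0.1]
 [-0.6 -0.3]
 [-1.1  0.1]
 [-0.2  0.4]
 [-0.2 -0.4]
 [-0.1  0.2]]
edge [500.72436566  66.56188495 130.86867302]
rib [500.01903554  54.86273217 105.43970659]
lip [492.09778074 -76.52534827  52.        ]
```

```bash
cat > go.py <<'E'
import sys
from fit import *
# args: tray-frame target of TCP (X Y Z) -> delta in tool units
s=env.state();R=__import__('scipy.spatial.transform',fromlist=['Rotation']).Rotation.from_euler('xyz',s['ee_rot'],degrees=True).as_matrix()
p=s['ee_pos'];d=p-np.array([x[0],x[1],0]);c,sn=np.cos(x[2]),np.sin(x[2])
print('t',s['time_s'],'tray TCP',np.round([c*d[0]+sn*d[1],-sn*d[0]+c*d[1],p[2]],1),'rot',s['ee_rot'].round(1),'F',s['force'].round(1),'yaw err',(s['ee_rot'][2]-(180+np.degrees(x[2])))%360)
if len(sys.argv)>3: print('units',(R.T@(tw(list(map(float,sys.argv[1:4])),x)-p)/30).round(2))
E
python3 -m jog '{"jaw":[0,0,0,0],"slide":[[0,0,0],[0,0,0],[0,0,0],[0,0,0]],"spin":[-0.71,-0.71,0,0]}' 10
python3 go.py 0 150 122
```

```text
time_s: 0.6
ee_pos: [147.1, 555.8, 213.8]
ee_rot: [-180.0, -0.0, 176.4]
force: [-0.1, 0.1, -0.8]
gripper_width: 61.9
gripper_force: 0.0
t 0.6 tray TCP [-382.4  564.4  213.8] rot [-180.    -0.   176.4] F [-0.1  0.1 -0.8] yaw err 359.86324915322814
units [-12.78 -13.78   3.06]
```

```bash
python3 -m jog '{"jaw":[0,0,0,0,0,0,0,0,0,0],"slide":[[-0.9,-0.95,0],[-0.9,-0.95,0],[-0.9,-0.95,0],[-0.9,-0.95,0],[-0.9,-0.95,0],[-0.9,-0.95,0],[-0.9,-0.95,0],[-0.9,-0.95,0],[-0.9,-0.95,0],[-0.9,-0.95,0]],"spin":[0,0,0,0,0,0,0,0,0,0]}'
python3 go.py 0 150 122
```

```text
time_s: 1.6
ee_pos: [400.3, 253.7, 214.1]
ee_rot: [180.0, 0.0, 176.4]
force: [0.2, 0.1, 0.6]
gripper_width: 0.8
gripper_force: 0.0
t 1.6 tray TCP [-111.5  278.1  214.1] rot [180.    0.  176.4] F [0.2 0.1 0.6] yaw err 359.87850195829014
units [-3.73 -4.26  3.07]
```

```bash
python3 -m jog '{"jaw":[0,0,0,0,0,0,0,0,0],"slide":[[-0.75,-0.85,0],[-0.75,-0.85,0],[-0.75,-0.85,0],[-0.75,-0.85,0],[-0.73,-0.86,0],[0,0,0.8],[0,0,0.8],[0,0,0.8],[0,0,0.67]],"spin":[0,0,0,0,0,0,0,0,0]}'
python3 go.py 0 95 122
```

```text
time_s: 2.5
ee_pos: [503.0, 120.5, 120.6]
ee_rot: [-180.0, -0.0, 176.4]
force: [-0.4, -0.6, -0.4]
gripper_width: 0.5
gripper_force: 0.0
t 2.5 tray TCP [ -0.9 151.3 120.6] rot [-180.    -0.   176.4] F [-0.4 -0.6 -0.4] yaw err 359.85439674040174
units [-0.04 -1.88 -0.05]
```

Run:
```python
from h import *
snap('side','d3.png',(270,90,400,250),4)
```

```text
(no output)
```

View pics/d3.png

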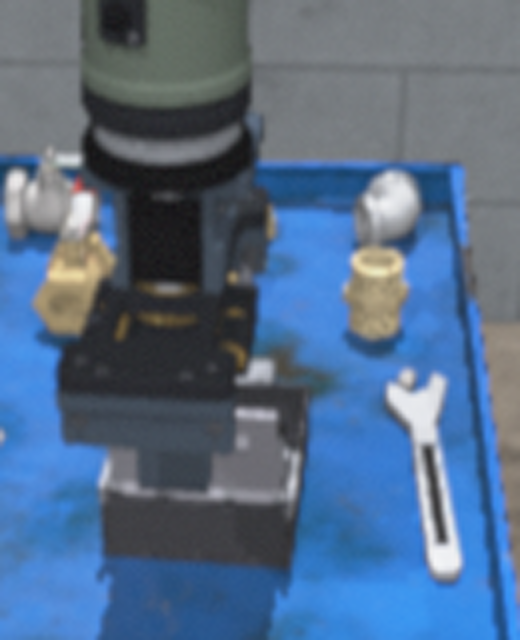

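The closed fingers sit behind the flap, around (170,465), and nothing else is touched. Next I push the flap over.

```bash
python3 -m jog '{"jaw":[0,0,0,0,0,0,0,0,0,0],"slide":[[0,-0.5,-0.05],[0,-0.5,0],[0,-0.3,0],[0,-0.25,0],[0,-0.25,0],[0,-0.25,0],[0,-0.25,0],[0,-0.25,0],[0,-0.25,0],[0,-0.25,0]],"spin":[0,0,0,0,0,0,0,0,0,0]}'
python3 go.py 0 34 122
```

```text
time_s: 3.55
ee_pos: [497.7, 28.5, 123.5]
ee_rot: [-180.0, 0.0, 176.5]
force: [-0.2, 0.7, 0.2]
gripper_width: 0.6
gripper_force: 0.1
t 3.55 tray TCP [ -0.7  59.2 123.5] rot [-180.     0.   176.5] F [-0.2  0.7  0.2] yaw err 359.95997256039846
units [-0.02 -0.84  0.05]
```

```bash
python3 -m jog '{"jaw":[0,0,0,0,0,0,0,0,0,0],"slide":[[0,-0.25,0],[0,-0.25,0],[0,-0.25,0],[0,-0.2,0],[0,0,-0.3],[0,0,0],[0,0,0],[0,0,0],[0,0,0],[0,0,0]],"spin":[0,0,0,0,0,0,0,0,0,0]}'
python3 -m jog '{"jaw":[0,0,0,0,0],"slide":[[0,0,0],[0,0,0],[0,0,0],[0,0,0],[0,0,0]],"spin":[0,0,0,0,0]}'
python3 go.py 0 11 62
python3 - <<'E'
from h import *
snap('scene','s4.png',(280,150,390,255),6)
E
```

```text
time_s: 4.55
ee_pos: [496.0, 1.1, 132.2]
ee_rot: [180.0, -0.0, 176.6]
force: [0.3, 0.8, 0.4]
gripper_width: 0.6
gripper_force: 0.0
time_s: 5.05
ee_pos: [496.1, 0.9, 132.3]
ee_rot: [180.0, 0.0, 176.5]
force: [0.4, -1.0, -0.3]
gripper_width: -0.1
gripper_force: 0.0
t 5.05 tray TCP [ -0.6  31.6 132.3] rot [180.    0.  176.5] F [ 0.4 -1.  -0.3] yaw err 359.9798581895893
units [-0.02 -0.69  2.34]
```

View pics/s4.png

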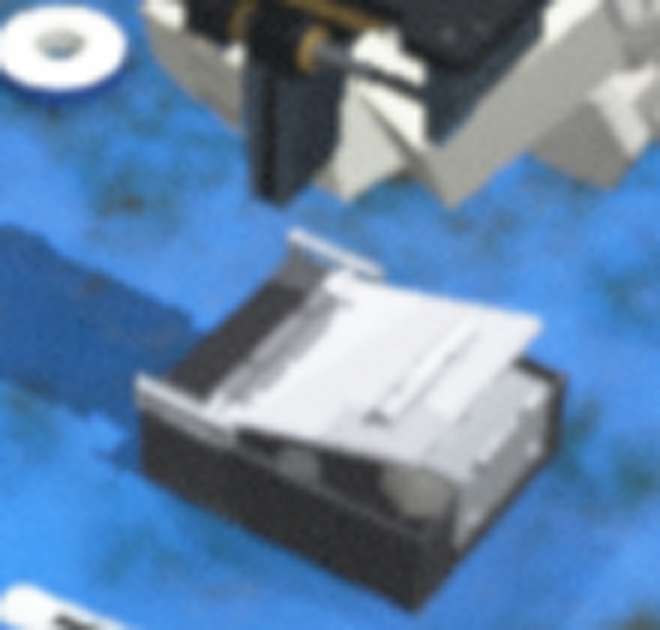

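The flap is over, but its hinge end at (215,420)–(335,275) looks slid, with its edge (455,475)–(540,320) above the lip. I'll measure angle and slide.

```bash
cat > sl.py <<'E'
from fit import *
def fitsl(ob,off,sc):
    f=lambda y:np.concatenate([proj(ms,tw(fl(a,b,y[0],y[1]),x))-(np.array(q)/sc+off) for (a,b),q in ob])
    o=least_squares(f,[.2,5]);print(o.x,o.fun.reshape(-1,2).round(1))
    return o.x
E
python3 - <<'E'
from sl import *
fitsl([((-47,94),(455,475)),((47,94),(542,320)),((-47,0),(213,420)),((47,0),(335,275))],(280,150),6)
for th,s in((.2,0),(.2,10),(.2,20),(.2,22)):
    print(th,s,[((proj(ms,tw(fl(a,b,th,s),x))-(280,150))*6).round(0) for a,b in((-47,94),(47,94),(-47,0),(47,0))])
E
```

```text
[ 0.25181092 25.34821879] [[-5.2 -0.5]
 [ 1.4  1.4]
 [ 0.9 -0.2]
 [ 2.4  1.5]]
0.2 0 [array([367., 455.]), array([495., 313.]), array([164., 393.]), array([297., 260.])]
0.2 10 [array([390., 465.]), array([518., 323.]), array([186., 403.]), array([318., 269.])]
0.2 20 [array([413., 476.]), array([540., 333.]), array([207., 413.]), array([338., 279.])]
0.2 22 [array([418., 479.]), array([544., 335.]), array([211., 415.]), array([343., 281.])]
```

The flap slid nearly home while falling, so it rests on top of the lip. I'll push its free edge back (+y) with the fingertip at x≈-52, outside the lip's width. Then I can fold and push it in properly.

```bash
python3 go.py -52 -84 132
```

```text
t 5.1 tray TCP [ -0.6  31.6 132.3] rot [180.    0.  176.5] F [ 0.9  0.3 -0.1] yaw err 359.9787773246387
units [ 1.71 -3.85  0.01]
```

```bash
python3 -m jog '{"jaw":[0,0,0,0,0,0,0,0,0,0],"slide":[[0.35,-0.77,0],[0.34,-0.77,0],[0.34,-0.77,0],[0.34,-0.77,0],[0.34,-0.77,0],[0,0,0.65],[0,0,0.65],[0,0,0.65],[0,0,0.6],[0,0,0]],"spin":[0,0,0,0,0,0,0,0,0,0]}'
python3 go.py -52 -47 55
python3 - <<'E'
from h import *
snap('scene','s5.png',(270,140,400,265),5)
E
```

```text
time_s: 6.1
ee_pos: [436.2, -110.8, 54.0]
ee_rot: [179.9, -0.3, 176.5]
force: [-0.3, -0.8, 0.1]
gripper_width: 0.7
gripper_force: 0.0
t 6.1 tray TCP [-53.7 -83.6  54. ] rot [179.9  -0.3 176.5] F [-0.3 -0.8  0.1] yaw err 359.9721353923426
units [-0.06  1.22 -0.03]
```

View pics/s5.png

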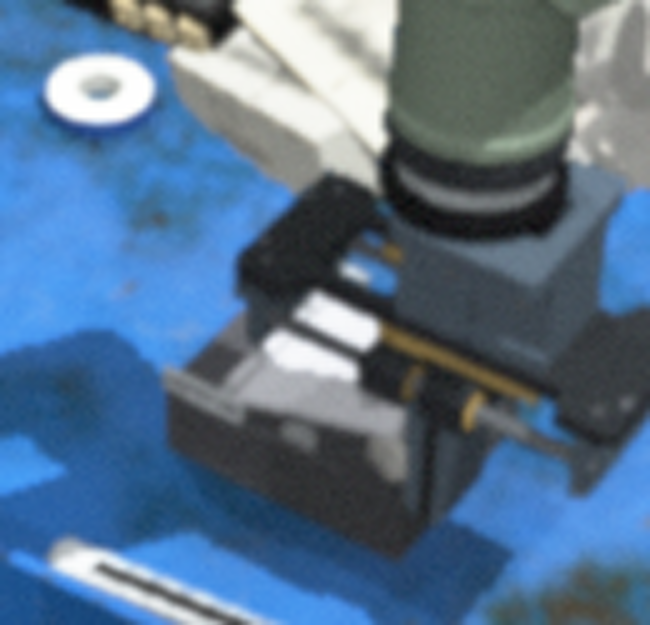

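The fingertip is beyond the flap edge at the near corner (430,470), clear of the lip. Now I push back towards the hinge.

```bash
python3 -m jog '{"jaw":[0,0,0,0,0,0,0,0],"slide":[[0,0.2,0],[0,0.2,0],[0,0.15,0],[0,0.15,0],[0,0.15,0],[0,0.15,0],[0,0,0],[0,0,0]],"spin":[0,0,0,0,0,0,0,0]}'
python3 go.py -52 -47 55
```

```text
time_s: 6.95
ee_pos: [439.9, -81.4, 56.0]
ee_rot: [-180.0, 0.0, 176.6]
force: [0.0, -3.2, 1.0]
gripper_width: 0.6
gripper_force: 1.6
t 6.95 tray TCP [-51.8 -54.   56. ] rot [-180.     0.   176.6] F [ 0.  -3.2  1. ] yaw err 0.009884559990553043
units [0.01 0.23 0.03]
```

```bash
python3 -m jog '{"jaw":[0,0,0,0,0,0],"slide":[[0,0.1,0],[0,0.1,0],[0,0.07,0],[0,0,0],[0,0,0],[0,0,0]],"spin":[0,0,0,0,0,0]}'
python3 go.py -52 -75 55
python3 -m jog '{"jaw":[0,0,0,0],"slide":[[0,-0.4,0],[0,-0.4,0],[0,0,-0.9],[0,0,-0.9]],"spin":[0,0,0,0]}'
python3 go.py 0 34 115
python3 - <<'E'
from h import *
snap('scene','s6.png',(270,140,400,265),6)
E
```

```text
time_s: 7.55
ee_pos: [440.3, -73.4, 55.8]
ee_rot: [-180.0, 0.0, 176.5]
force: [-1.0, -4.3, 0.7]
gripper_width: 0.4
gripper_force: 2.2
t 7.55 tray TCP [-51.9 -46.   55.8] rot [-180.     0.   176.5] F [-1.  -4.3  0.7] yaw err 359.9793925744375
units [ 0.   -0.97  0.03]
time_s: 7.95
ee_pos: [438.0, -97.7, 109.8]
ee_rot: [179.9, -0.1, 176.4]
force: [-0.3, -0.1, -0.0]
gripper_width: 0.0
gripper_force: 0.0
t 7.95 tray TCP [-52.8 -70.4 109.8] rot [ 1.799e+02 -1.000e-01  1.764e+02] F [-0.3 -0.1 -0. ] yaw err 359.88715015721414
units [-1.75  3.49 -0.17]
```

View pics/s6.png

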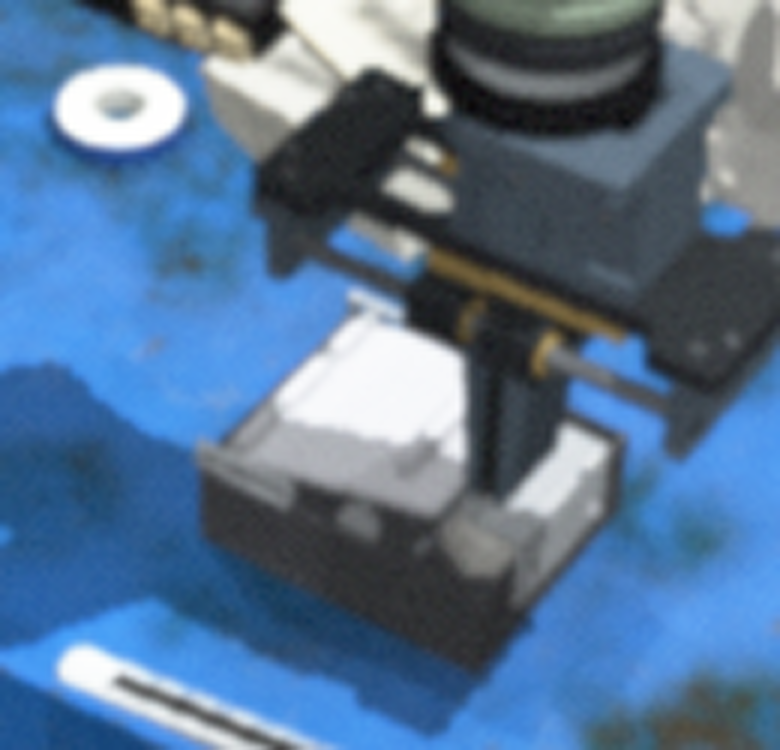

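The flap is back (near corner at (435,518), which matches slide ≈0) and rests on the bumper with its edge clear of the lip. Next I hold it down behind the rib.

```bash
python3 -m jog '{"jaw":[0,0,0,0,0,0,0,0],"slide":[[-0.44,0.7,0],[-0.44,0.7,0],[-0.44,0.7,0],[-0.43,0.64,0],[0,0,0.5],[0,0,0.5],[0,0,0.3],[0,0,0]],"spin":[0,0,0,0,0,0,0,0]}'
python3 go.py 0 12 45
```

```text
time_s: 8.8
ee_pos: [495.1, -18.6, 69.6]
ee_rot: [180.0, -0.2, 176.5]
force: [0.3, 0.7, -0.5]
gripper_width: 0.5
gripper_force: 0.0
t 8.8 tray TCP [-0.5 12.  69.6] rot [180.   -0.2 176.5] F [ 0.3  0.7 -0.5] yaw err 359.93699328935486
units [-0.02  0.    0.82]
```

```bash
python3 -m jog '{"jaw":[0,0,0,0,0,0,0,0],"slide":[[0,0,0.2],[0,0,0.2],[0,0,0.15],[0,0,0.1],[0,0,0.1],[0,0,0.05],[0,0,0],[0,0,0]],"spin":[0,0,0,0,0,0,0,0]}'
python3 go.py 0 5 45
```

```text
time_s: 9.6
ee_pos: [496.5, -18.3, 46.8]
ee_rot: [180.0, 0.0, 176.5]
force: [0.3, 0.7, 0.4]
gripper_width: 0.8
gripper_force: 0.6
t 9.6 tray TCP [ 0.9 12.4 46.8] rot [180.    0.  176.5] F [0.3 0.7 0.4] yaw err 359.9805286805856
units [ 0.03 -0.25  0.06]
```

```bash
python3 -m jog '{"jaw":[0,0,0,0,0],"slide":[[0,0,0.06],[0,0,0.05],[0,0,0.05],[0,0,0],[0,0,0]],"spin":[0,0,0,0,0]}'
python3 go.py 0 5 45
python3 - <<'E'
from h import *
snap('scene','s7.png',(270,140,400,265),6)
E
```

```text
time_s: 10.1
ee_pos: [496.7, -18.3, 44.4]
ee_rot: [180.0, 0.1, 176.5]
force: [-4.7, -0.2, 22.9]
gripper_width: 0.3
gripper_force: 11.0
t 10.1 tray TCP [ 1.1 12.4 44.4] rot [1.800e+02 1.000e-01 1.765e+02] F [-4.7 -0.2 22.9] yaw err 359.9836985820498
units [ 0.04 -0.25 -0.02]
```

View pics/s7.png

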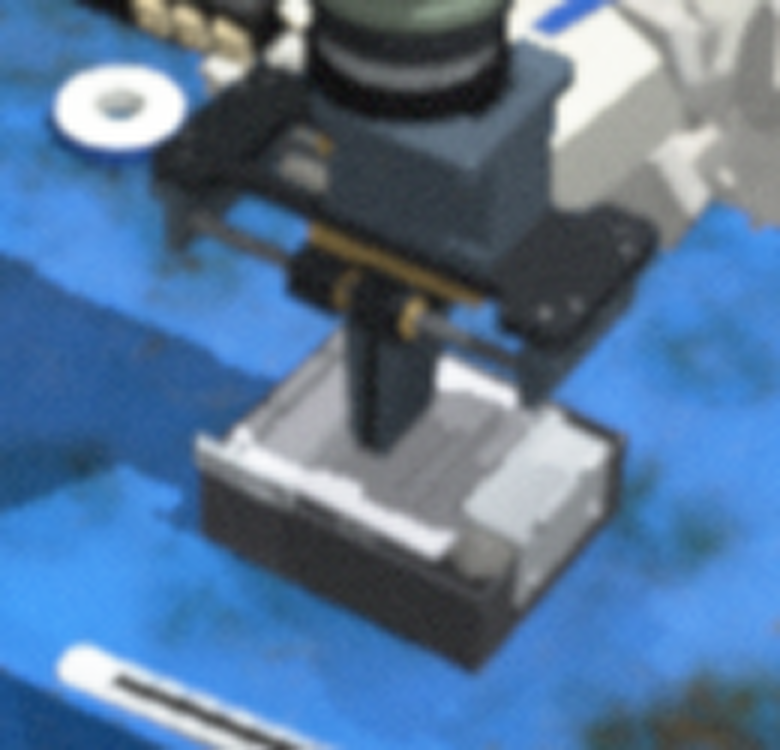

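The flap lies flat with its edge in front of the lip mouth, and the fingertip is behind the rib at (385,440). I'll ease the downforce and push.

```bash
python3 -m jog '{"jaw":[0,0,0,0,0,0,0,0],"slide":[[0,0,-0.03],[0,-0.1,0],[0,-0.1,0],[0,-0.1,0],[0,-0.1,0],[0,-0.1,0],[0,-0.1,0],[0,0,0]],"spin":[0,0,0,0,0,0,0,0]}'
python3 go.py 0 -16.5 45
```

```text
time_s: 10.95
ee_pos: [495.5, -34.8, 44.4]
ee_rot: [179.8, 0.1, 176.4]
force: [-2.1, 6.1, 15.1]
gripper_width: 0.4
gripper_force: 7.5
t 10.95 tray TCP [ 0.9 -4.2 44.4] rot [1.798e+02 1.000e-01 1.764e+02] F [-2.1  6.1 15.1] yaw err 359.8654430589159
units [ 0.03 -0.41 -0.02]
```

```bash
python3 -m jog '{"jaw":[0,0,0,0,0,0],"slide":[[0,-0.1,0],[0,-0.1,0],[0,-0.1,0],[0,-0.1,0],[0,-0.05,0],[0,0,0]],"spin":[0,0,0,0,0,0]}'
python3 go.py 0 -16.5 45
python3 -m jog '{"jaw":[0,0,0,0],"slide":[[0,-0.05,0],[0,-0.05,0],[0,0,0],[0,0,0]],"spin":[0,0,0,0]}'
python3 go.py 0 -16.5 45
```

```text
time_s: 11.55
ee_pos: [495.6, -48.6, 44.2]
ee_rot: [179.9, 0.2, 176.4]
force: [0.5, 4.7, 11.2]
gripper_width: 0.5
gripper_force: 5.7
t 11.55 tray TCP [  1.8 -17.9  44.2] rot [179.9   0.2 176.4] F [ 0.5  4.7 11.2] yaw err 359.87615211732816
units [ 0.06  0.05 -0.03]
time_s: 11.95
ee_pos: [495.4, -51.5, 44.2]
ee_rot: [179.9, 0.2, 176.4]
force: [0.5, 5.8, 11.3]
gripper_width: 0.7
gripper_force: 6.0
t 11.95 tray TCP [  1.8 -20.8  44.2] rot [179.9   0.2 176.4] F [ 0.5  5.8 11.3] yaw err 359.88128034874586
units [ 0.06  0.14 -0.03]
```

```bash
python3 -m jog '{"jaw":[0,0,0,0],"slide":[[0,-0.06,0],[0,-0.06,0],[0,0,0],[0,0,0]],"spin":[0,0,0,0]}'
python3 go.py
python3 -m jog '{"jaw":[0,0,0,0],"slide":[[0,-0.06,0],[0,-0.06,0],[0,0,0],[0,0,0]],"spin":[0,0,0,0]}'
python3 go.py
```

```text
time_s: 12.35
ee_pos: [495.3, -51.9, 44.1]
ee_rot: [179.5, 0.1, 176.3]
force: [2.0, 18.6, 11.0]
gripper_width: 0.2
gripper_force: 12.2
t 12.35 tray TCP [  1.7 -21.2  44.1] rot [1.795e+02 1.000e-01 1.763e+02] F [ 2.  18.6 11. ] yaw err 359.7041759619607
time_s: 12.75
ee_pos: [495.1, -52.3, 44.0]
ee_rot: [179.2, 0.1, 176.1]
force: [3.5, 31.4, 12.0]
gripper_width: 0.4
gripper_force: 17.8
t 12.75 tray TCP [  1.6 -21.6  44. ] rot [1.792e+02 1.000e-01 1.761e+02] F [ 3.5 31.4 12. ] yaw err 359.5283877742756
```

A hard stop at y≈-21 means the flap is home. I'll relax the push, lift off and check.

```bash
python3 -m jog '{"jaw":[0,0,0,0,0,0,0,0,0,0],"slide":[[0,0.08,0],[0,0.08,-0.03],[0,0.02,-0.05],[0,0.05,-0.1],[0,0.15,-0.2],[0,0.2,-0.4],[0,0.5,-0.8],[0,0.8,-1],[0,0.9,-1],[0,0.9,-0.5]],"spin":[0,0,0,0,0,0,0,0,0,0]}'
python3 -m jog '{"jaw":[0,0,0,0,0],"slide":[[0,0.9,0],[0,0.9,0],[0,0.5,0],[0,0,0],[0,0,0]],"spin":[0,0,0,0,0]}'
python3 - <<'E'
from h import *
snap('scene','s8.png',(280,150,390,255),7)
E
```

```text
time_s: 13.75
ee_pos: [501.2, 51.2, 168.6]
ee_rot: [180.0, 0.2, 176.5]
force: [0.9, 0.2, -0.1]
gripper_width: 0.7
gripper_force: 0.0
time_s: 14.25
ee_pos: [504.2, 118.6, 165.3]
ee_rot: [-179.9, -0.0, 176.6]
force: [-0.1, -0.9, 1.0]
gripper_width: 0.1
gripper_force: 0.0
```

View pics/s8.png

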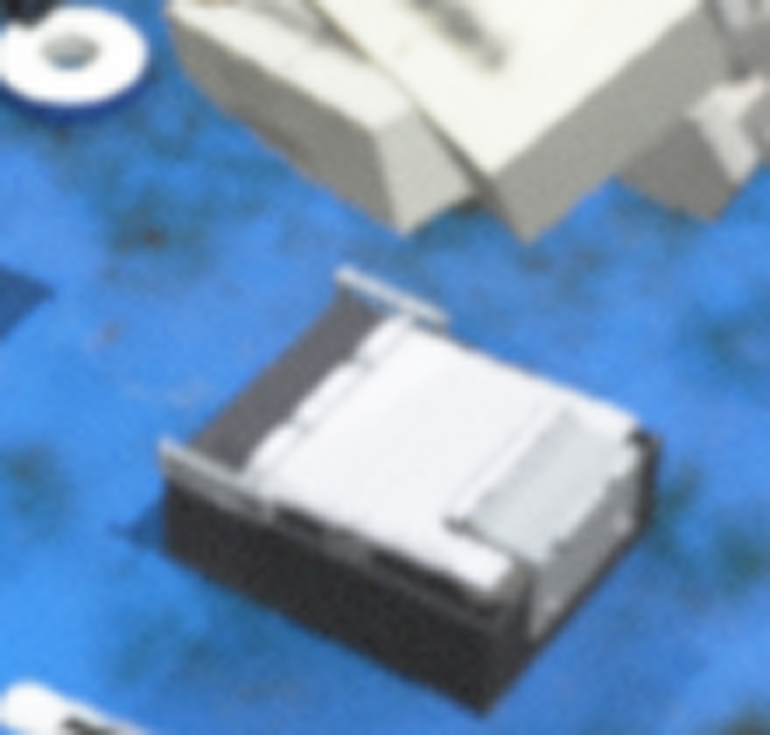

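The flap is under the lip, with visible edge corners near (495,588) and (640,412). I'll verify the slide numerically before handing in.

Run:
```python
from sl import *
for s in(16,19,22):
    print(s,[((proj(ms,tw(fl(a,b,.06,s),x))-(280,150))*7).round(0) for a,b in((-47,94),(47,94),(-47,0),(47,0))])
```

```text
16 [array([474., 581.]), array([621., 414.]), array([232., 477.]), array([385., 321.])]
19 [array([482., 585.]), array([629., 418.]), array([239., 481.]), array([392., 324.])]
22 [array([490., 589.]), array([637., 421.]), array([246., 484.]), array([400., 327.])]
```

The measured corners agree with slide ≈22 mm, so I'm handing it in.

```bash
python3 -c "
from workcell import env
print(env.job_done())"
```

```text
the job is handed in; nothing more can be done
None
```

The tray is shut: the flap is folded flat and about 22 mm home under the lip, and the robot is clear of it. On the first fold the flap slid forward by itself and landed on top of the lip, so I pushed it back by its free edge and then held it down and pushed it home by the rib.

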